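# Pass the green-capped tube through the chamber port

### The job

Take the green-capped tube out of the tube rack that stands between the microscope and the closed white chamber, and put it into that chamber through the round port in its sloping blue top. Lower it upright, with its lower end well inside before you let go, and let it slide in so that it lies wholly inside; neither the tube nor the gripper may touch the black rim of the port. Leave the other two tubes standing in the rack.

Things in the scene. Friction and masses are not known exactly. Their poses are not given: they have to be found in the camera images.
- tube_green: The part to pass: sample tube with a green cap, 101 mm tall, glass 14 mm thick, cap (top 17 mm) 16 mm thick; origin at the centre of its bottom end, z along it to the cap. Stands loose in the blue tube rack (76 x 212 mm, 56 mm high), bottom 7 mm above the bench; lifts straight out. The next tube is at least 70 mm away
- tube_red: Bystander: sample tube with a red cap, 89 mm tall, glass 14 mm thick, cap (top 17 mm) 16 mm thick; origin at the centre of its bottom end, z along it to the cap. Stands loose in the blue tube rack (76 x 212 mm, 56 mm high), bottom 7 mm above the bench; lifts straight out. The next tube is at least 70 mm away
- tube_white: Bystander: sample tube with a white cap, 95 mm tall, glass 14 mm thick, cap (top 17 mm) 16 mm thick; origin at the centre of its bottom end, z along it to the cap. Stands loose in the blue tube rack (76 x 212 mm, 56 mm high), bottom 7 mm above the bench; lifts straight out. The next tube is at least 70 mm away
- chamber: Closed white box, fixed, 170 (x) by 200 mm (y), walls 5 mm; origin at the centre of its underside, z up, x from low front to high back. Soft inner floor 10 mm above the bench. Its top, a blue panel 5 mm thick, slopes up 12 degrees to the back: underside 100 mm above the bench in front, 118 mm mid, 136 mm at the back. A tube let go in the port drops to the floor
- port: Black round rim of the port, amid the panel: hole 64 mm, outside 84 mm across, 12 mm high. Origin: centre of the hole at the panel's underside; z along its axis, tilted 12 degrees to the chamber's front. Rim top 130 mm above the bench mid, 139 mm at the back. Clear passage straight down 60 (chamber x) by 64 mm, centred 1 mm before the origin. Fingers stay above it, tube hangs through
Things that resemble listed ones, but are neither listed nor needed, are in the scene too. Leave any orange look-alike of the tube_green alone.

How it is judged:
By the outcome, as a careful person would: the job done as asked, in the order asked, and still so for the second after the job is handed in, with the robot touching nothing.
It also fails if it takes over 37 s, if anything falls off the work surface, if the arm or the gripper's body presses on something with over 40 N, if the wrist force passes 120 N, or if a joint passes its speed limit or range.

### The arm

A 6-joint arm with a two-finger parallel gripper is mounted at the origin on a cart in front of the work surface, level with it; the furniture and walls round the work are solid. World frame = base frame: x ahead of the robot, y to its left, z up, the work surface at z = 0. Lengths are in m, angles in degrees, forces in N, time in s.
With the tool pointing down it reaches from about 0.25 to 0.775 m from the base axis. Payload 4 kg.
Tool frame: the origin (TCP) lies between the finger pads; the fingertips stand 8 mm ahead of it and the grasp point (between the pads) lies 11 mm behind it (robot.tcp_to_tips is the z of the fingertips in the tool frame, in m); z points along the fingers, y is the line along which they close (so a half turn about z gives the same grasp; the last joint's range is limited). The gripper opens to 85 mm and grips with 20 to 120 N. Pads are 22 mm wide; open, the fingers measure 114 mm over their backs; the gripper's body (76 mm by 85 mm) begins 54 mm behind the grasp point. The pads swing forward as they close: fully open they stand 13 mm farther back than shut.
Start: joints at [-82.053, 4.996, 78.535, -0, 96.463, -5.907], TCP at [0.132, -0.534, 0.239] pointing down, gripper open.
Joint ranges: [-177.83, 177.83], [-43.37, 116.18], [15.69, 146.23], [-61.86, 241.86], [9.47, 152.12], [-147.06, 147.06]. Speed limits (degrees/s): [159.86, 159.86, 180, 180, 180, 180].

### API

Orientations are given as a 3x3 rotation matrix whose columns are the frame's x, y, z axes.
In Python, from cell import robot gives the robot as it stands. The module is installed in compiled form; this text tells all that it offers.
- The arm moves only by the tool move_arm, never from a script. Its argument "steps" is one flat list of numbers, 7 for each row, row after row: the opening, from 0 (shut) to 1 (fully open), then the shift along the tool's x, y, z in units of 5 cm (1.0 is 5 cm), then the turn, a rotation vector about the tool's x, y, z in units of 360 degrees (1.0 is 360 degrees). In form: [grip, tx, ty, tz, ax, ay, az, grip, tx, ty, tz, ax, ay, az, ...]. A call has 1 to 5 rows; each row shifts and turns the commanded pose from where the row before left it, along the tool's axes as they then stand; what a row does not reach is not made up. A row lasts 1/8 s, in which the tool goes at most 62.5 mm and 10.7 degrees, less where a joint would pass 70% of its speed; a pose out of reach is approached as far as the arm can. A call with a number of a shift or a turn outside -1 to 1 is refused whole. A call with a gripper value outside its range is refused whole. The fingers move at their own pace and stop on an object; "grip_force" is the grip in N (left out, the last holds). Time passes only in rows, so rows that do not move let the fingers close. It gives the time, the measured TCP pose, the force, the opening and the grip force at its end, in the units of the state.
- robot.sense(): the state, without advancing time (a new reading comes with each control period).
- robot.snapshot(name): name is "side" or "top"; returns the picture (420x560x3 uint8, red, green, blue); there is no depth.
- robot.camera_info(name): a dict with "vertical_fov" (degrees; the focal length in pixels is half the picture's height over the tangent of half this angle, whatever the lens; pixels are square), "cx", "cy" (the principal point, pixels), "view" (4x4, takes a point from world to camera coordinates). Camera axes: x right, y up, looking along -z (the intrinsics and any distortion apply to the point x, -y, -z); pixel columns grow to the right and rows downward; lengths in m; the calibration is good to about 2 mm. A picture is of the moment at which its call begins. camera_info takes no time and is no camera call.
- robot.close_job(): hands the job in; it is judged then, once.
The state is a dict: "time_s": time; "joint_positions": joint angles; "joint_vel": joint speeds; "effort": joint torques, N m; "position": TCP position; "eef_rot": TCP orientation; "ft_force": force on the tool from outside, world axes, zero at the start; "wrist_torque": the same for the moment, N m; "opening": finger opening in m; "grip_force": force on a finger pad.
Only numpy, scipy, OpenCV 4.12 (cv2) and the standard library are available. Lean on these libraries where they do the work, as an engineer would, in place of code of your own. Each camera call takes 0.05 s, during which the arm holds its last target. There are 200 camera calls.

## Working session

There is one attempt and no reset: what is moved stays moved. The work goes in short steps, Python scripts to look and compute and a tool call to move; the robot and the scene stay as the last step left them, time stands still between calls to the robot, and variables do not carry over. Pictures are saved under pics/ and viewed, at most 10 in all, crops included, and the job is handed in when it is done.

Besides the shell and the picture viewer there is one more tool, called as a command line: name --argument value ..., lists and objects as JSON in quotes. move_arm: Moves the arm, as the interface text tells. Its arguments: {"type":"object","properties":{"steps":{"type":"array"},"grip_force":{"type":"number"}},"required":["steps"]}

```bash
mkdir -p pics
python3 - <<'E'
from cell import robot
import cv2,numpy as np
for n in("top","side"):
    im=robot.snapshot(n); np.save(f"pics/{n}0.npy",im); cv2.imwrite(f"pics/{n}0.png",im[:,:,::-1])
    c=robot.camera_info(n); print(n,{k:(np.round(v,4).tolist() if k=="view" else v) for k,v in c.items()})
s=robot.sense(); print(s["time_s"],s["position"],np.round(s["eef_rot"],3),s["opening"],robot.tcp_to_tips)
E
```

```text
top {'vertical_fov': 47.84427635936852, 'cx': 284.12655879887365, 'cy': 215.5311808382579, 'view': [[0.0236, -0.9996, -0.0139, 0.1283], [0.9963, 0.0224, 0.0832, -0.5034], [-0.0828, -0.0158, 0.9964, -1.0392], [0.0, 0.0, 0.0, 1.0]]}
side {'vertical_fov': 45.1618483407316, 'cx': 279.9494314044253, 'cy': 205.38029295626623, 'view': [[0.9836, -0.1793, 0.0188, -0.4616], [0.0762, 0.508, 0.858, -0.1642], [-0.1634, -0.8425, 0.5133, -0.7764], [0.0, 0.0, 0.0, 1.0]]}
0.1 [ 0.1316451  -0.53355845  0.23823453] [[ 0.971  0.239 -0.   ]
 [ 0.239 -0.971  0.002]
 [ 0.    -0.002 -1.   ]] 0.08542316188334174 0.008
```

View pics/top0.png

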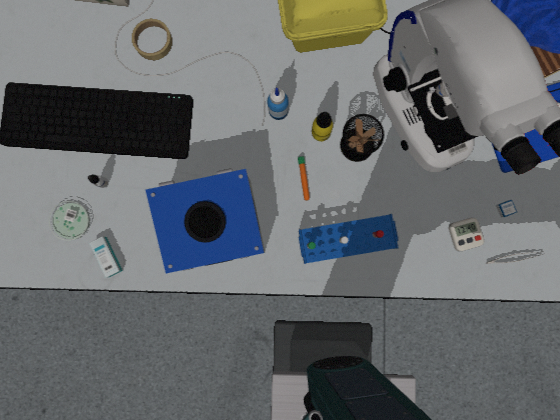

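View pics/side0.png

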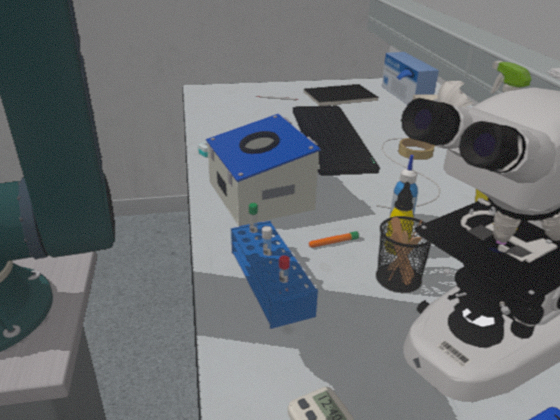

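Top view: the rack is at about (348,240), with green cap (311,245), white cap (344,240) and red cap (379,234). The chamber has its blue top and black port at (205,222).
Green candidates: the upright cap in the rack at (311,245) in top / (253,209) in side, and the orange tube with a green end lying on the bench at (303,175) / (335,240). The one in the rack fits the description, since it stands between microscope and chamber; the orange one is the look-alike. Next I measure and crop.

```bash
cat > h.py <<'E'
import numpy as np,cv2
from cell import robot
def cam(n):
    c=robot.camera_info(n); V=np.array(c["view"]); f=210/np.tan(np.radians(c["vertical_fov"]/2)); return c,V,f
def ray(n,u,v):
    c,V,f=cam(n); d=V[:3,:3].T@np.array([(u-c["cx"])/f,-(v-c["cy"])/f,-1]); return -V[:3,:3].T@V[:3,3],d/np.linalg.norm(d)
def onz(n,u,v,z):
    o,d=ray(n,u,v); return o+d*(z-o[2])/d[2]
def tri(a,b):
    (o1,d1),(o2,d2)=ray("top",*a),ray("side",*b)
    t=np.linalg.lstsq(np.c_[d1,-d2],o2-o1,rcond=None)[0]; p,q=o1+t[0]*d1,o2+t[1]*d2
    return (p+q)/2,np.linalg.norm(p-q)
def proj(n,p):
    c,V,f=cam(n); q=V[:3,:3]@np.array(p)+V[:3,3]; return c["cx"]+f*q[0]/-q[2],c["cy"]-f*q[1]/-q[2]
def hsv(im): return cv2.cvtColor(np.ascontiguousarray(im),cv2.COLOR_RGB2HSV)
def blob(im,lo,hi,box):
    x0,y0,x1,y1=box; m=cv2.inRange(hsv(im),lo,hi); k=np.zeros_like(m); k[y0:y1,x0:x1]=m[y0:y1,x0:x1]
    n,l,s,c=cv2.connectedComponentsWithStats(k)
    i=1+np.argmax(s[1:,4]); return c[i],s[i],(l==i).astype(np.uint8)
E
python3 - <<'E'
from h import *
T,S=np.load("pics/top0.npy"),np.load("pics/side0.npy")
np.set_printoptions(precision=4,suppress=True)
gt=blob(T,(40,90,40),(85,255,255),(300,232,325,258)); gs=blob(S,(40,90,40),(85,255,255),(240,195,265,222))
print("green",gt[0],gt[1],gs[0],gs[1],tri(gt[0],gs[0]),onz("top",*gt[0],.106))
P=[]
for n,im,box in(("top",T,(130,155,280,285)),("side",S,(195,105,330,195))):
    c,s,m=blob(im,(105,120,60),(130,255,255),box)
    cs=max(cv2.findContours(m,cv2.RETR_EXTERNAL,cv2.CHAIN_APPROX_NONE)[0],key=cv2.contourArea)
    q=cv2.approxPolyDP(cs,0.04*cv2.arcLength(cs,True),True)[:,0]; print(n,s,q.tolist())
    hm=cv2.drawContours(np.zeros_like(m),[cs],-1,1,-1)*(cv2.inRange(hsv(im),(0,0,0),(180,255,55))>0)
    _,l,st,ce=cv2.connectedComponentsWithStats(hm.astype(np.uint8)); i=1+np.argmax(st[1:,4]); print("dark",ce[i],st[i])
    P.append((q,ce[i]))
print("port",tri(P[0][1],P[1][1]),onz("top",*P[0][1],.13))
for n,z in(("white",.102),("red",.096)):
    b={"white":((0,0,150),(180,70,255),(335,232,353,250)),"red":((0,120,60),(8,255,255),(370,225,390,244))}[n]
    c=blob(T,*b)[0]; print(n,c,onz("top",*c,z-.002))
a=cv2.resize(T[195:280,135:405],None,fx=2.9,fy=2.9,interpolation=cv2.INTER_CUBIC)
b=cv2.resize(S[105:330,195:370],None,fx=1.5,fy=1.5,interpolation=cv2.INTER_CUBIC)
o=np.zeros((a.shape[0]+b.shape[0],783,3),np.uint8); o[:a.shape[0],:a.shape[1]]=a; o[a.shape[0]:,:b.shape[1]]=b
cv2.imwrite("pics/crop1.png",o[:,:,::-1])
E
```

```text
green [311.3333 245.    ] [308 242   8   7  42] [252.6962 207.9747] [249 203   8  11  79] (array([0.4344, 0.081 , 0.0997]), np.float64(0.0006354829119189799)) [0.4339 0.0813 0.106 ]
top [ 146  169  118  104 7359] [[245, 169], [146, 190], [166, 272], [263, 252]]
dark [204.7081 221.1204] [ 185  201   41   41 1329]
side [ 207  114  113   67 3390] [[319, 148], [278, 114], [207, 139], [237, 180]]
dark [260.4595 141.5367] [241 132  38  21 259]
port (array([0.4785, 0.2985, 0.1256]), np.float64(0.0036803245810053094)) [0.4764 0.2979 0.13  ]
white [344.2143 239.5   ] [0.447  0.0135 0.1   ]
red [378.2941 234.7059] [ 0.4588 -0.0577  0.094 ]
```

View pics/crop1.png

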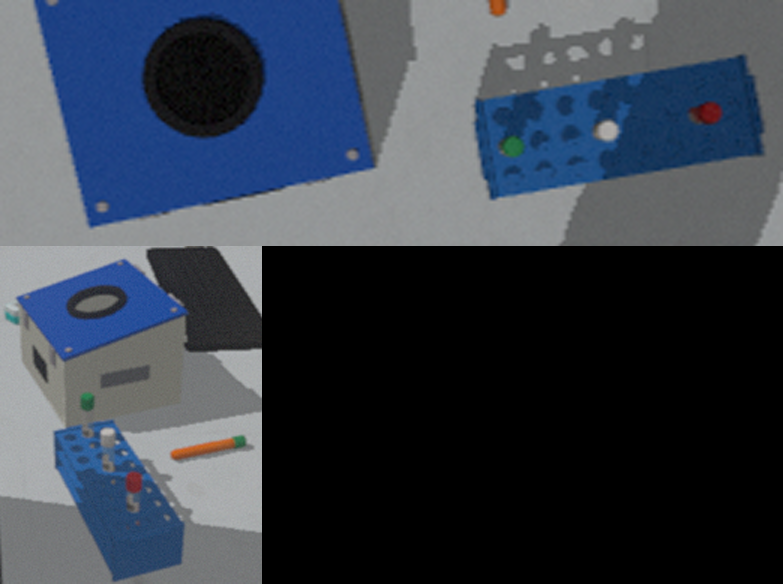

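The enlarged crop confirms it: the upright green cap in the rack is about 70 mm from white, and the orange tube lies on the bench. Next come the panel corners, for slope direction and port centre.

Run:
```python
from h import *
np.set_printoptions(precision=4,suppress=True)
C=[]
for a,b in(((246,169),(320,149)),((264,252.5),(238,181)),((146,189),(278,115)),((166.5,272.5),(207,139))):
    p,e=tri(a,b); C.append(p); print(p,e)
C=np.array(C); print("centre",C.mean(0)); xa=(C[0]+C[2]-C[1]-C[3])/2; ya=(C[2]+C[3]-C[0]-C[1])/2
print(xa,np.linalg.norm(xa),ya,np.linalg.norm(ya),"yaw",np.degrees(np.arctan2(xa[1],xa[0])),np.degrees(np.arctan2(-ya[0],ya[1])),"slope",np.degrees(np.arctan2(xa[2],np.hypot(*xa[:2]))))
# rim ellipse in top view at mean height
T=np.load("pics/top0.npy"); S=np.load("pics/side0.npy")
for n,im,box in(("top",T,(180,195,230,245)),("side",S,(236,128,284,156))):
    nb=cv2.bitwise_not(cv2.inRange(hsv(im),(100,110,50),(130,255,255))); x0,y0,x1,y1=box; k=np.zeros_like(nb); k[y0:y1,x0:x1]=nb[y0:y1,x0:x1]
    cs=max(cv2.findContours(k,cv2.RETR_EXTERNAL,cv2.CHAIN_APPROX_NONE)[0],key=cv2.contourArea); e=cv2.fitEllipse(cs); print(n,e); 
    if n=="top":a=e[0]
    else:b=e[0]
print("rim",tri(a,b),onz("top",*a,.127))
R=np.array(robot.sense()["eef_rot"]); print(R, robot.sense()["position"])
```

```text
[0.584  0.2167 0.139 ] 0.002621138542896161
[0.4182 0.178  0.1019] 0.0038298558772951407
[0.5384 0.4181 0.1354] 7.379008413837924e-05
[0.3724 0.3772 0.1039] 0.0035308235340589236
centre [0.4783 0.2975 0.12  ]
[0.1659 0.0397 0.0343] 0.17398695425568483 [-0.0458  0.2003 -0.0008] 0.20545449548200953 yaw 13.471191631458405 12.86714919407481 slope 11.382576772776908
top ((204.62937927246094, 221.1450653076172), (39.925296783447266, 40.275691986083984), 161.60865783691406)
side ((258.87530517578125, 142.01539611816406), (19.49339485168457, 39.2023811340332), 78.13430786132812)
rim (array([0.4769, 0.299 , 0.1245]), np.float64(0.0004415428915934734)) [0.4766 0.2986 0.127 ]
[[ 0.9709  0.2395 -0.0003]
 [ 0.2395 -0.9709  0.002 ]
 [ 0.0002 -0.002  -1.    ]] [ 0.1316 -0.5336  0.2382]
```

Panel slope is 11.4° (12 expected), size 174×205 mm (170×200 expected), and the high side is at the back, +x. Port centre is about (0.477, 0.299), chamber yaw about 13°. The current tool yaw of 13.9° suits both the rack and the chamber, so I need no turn.

Now moving above the green tube at (0.434, 0.081), with the gripper half open to clear the neighbours.

move_arm --steps '[0.5,0.3,-0.35,0,0,0,0,0.5,0.6,-0.72,0,0,0,0,0.5,0.63,-0.75,0,0,0,0,0.5,0.63,-0.75,0,0,0,0,0.5,0.63,-0.75,0,0,0,0]' --grip_force 30

```text
time_s: 0.72
position: [0.2277, -0.3378, 0.2388]
eef_rot: [[0.971, 0.239, -0.0], [0.239, -0.971, 0.001], [0.0, -0.001, -1.0]]
ft_force: [-0.5, -0.6, 0.2]
opening: 0.0424
grip_force: 0.0
```

move_arm --steps '[0.5,0.63,-0.75,0,0,0,0,0.5,0.63,-0.75,0,0,0,0,0.5,0.63,-0.75,0,0,0,0,0.5,0.63,-0.75,0,0,0,0,0.5,0.63,-0.75,0,0,0,0]'

```text
time_s: 1.35
position: [0.3356, -0.1181, 0.239]
eef_rot: [[0.971, 0.239, 0.0], [0.239, -0.971, -0.0], [0.0, 0.0, -1.0]]
ft_force: [0.9, -0.3, 0.7]
opening: 0.0429
grip_force: 0.0
```

move_arm --steps '[0.5,0.63,-0.75,0,0,0,0,0.5,0.63,-0.75,0,0,0,0,0.5,0.63,-0.75,0,0,0,0,0.5,0.5,-0.6,0,0,0,0,0.5,0,0,0,0,0,0]'

```text
time_s: 1.98
position: [0.4174, 0.0492, 0.2385]
eef_rot: [[0.97, 0.244, -0.002], [0.244, -0.97, 0.0], [-0.002, -0.001, -1.0]]
ft_force: [1.6, -0.5, -0.5]
opening: 0.0427
grip_force: 0.0
```

move_arm --steps '[0.5,0.48,-0.54,0,0,0,0,0.5,0,0,0.5,0,0,0,0.5,0,0,0.9,0,0,0,0.5,0,0,0,0,0,0,0.5,0,0,0,0,0,0]'

```text
time_s: 2.6
position: [0.4347, 0.0786, 0.1707]
eef_rot: [[0.971, 0.238, 0.002], [0.238, -0.971, -0.0], [0.002, 0.001, -1.0]]
ft_force: [0.5, -0.1, 0.3]
opening: 0.0429
grip_force: 0.0
```

Run:
```python
from h import *
a=robot.snapshot("top");b=robot.snapshot("side")
o=np.hstack([cv2.resize(x,(390,390),interpolation=cv2.INTER_CUBIC) for x in(a[180:310,240:370],b[130:260,190:320])])
cv2.imwrite("pics/pre.png",o[:,:,::-1])
s=robot.sense();print(s["position"],s["eef_rot"],s["opening"])
p=s["position"]; print(proj("side",p),proj("side",[p[0],p[1],p[2]-.008]),proj("side",[.434,.081,.108]))
```

```text
[0.43546901 0.07890521 0.17179078] [[ 9.71066459e-01  2.38768759e-01  4.40589986e-03]
 [ 2.38770892e-01 -9.71075929e-01  4.31619875e-05]
 [ 4.28876903e-03  1.01008748e-03 -9.99990293e-01]] 0.04280140865728661
(np.float64(252.94030325774034), np.float64(170.87971741915916)) (np.float64(252.98263491324278), np.float64(175.2267431318625)) (np.float64(252.24507699959156), np.float64(203.8288557055704))
```

View pics/pre.png

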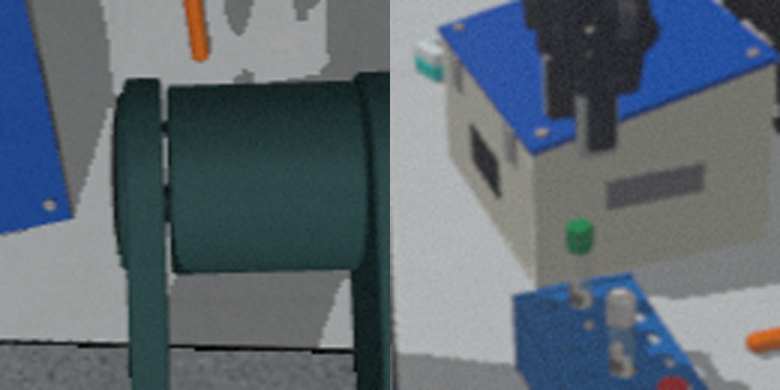

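The crop shows the two fingers at (560,90) and (598,120), straddling the green cap at (579,236) in the side view. Alignment holds, so I descend to TCP z 0.088 and grip.

move_arm --steps '[0.5,0,-0.04,0.6,0,0,0,0.5,0,0,0.6,0,0,0,0.5,0,0,0.35,0,0,0,0.5,0,0,0.12,0,0,0,0.5,0,0,0,0,0,0]'

```text
time_s: 3.32
position: [0.4345, 0.0811, 0.087]
eef_rot: [[0.971, 0.239, 0.002], [0.239, -0.971, 0.0], [0.002, 0.0, -1.0]]
ft_force: [1.0, -0.3, 0.7]
opening: 0.0426
grip_force: 0.0
```

move_arm --steps '[0,0,0,0,0,0,0,0,0,0,0,0,0,0,0,0,0,0,0,0,0,0,0,0,0,0,0,0,0,0,0,0,0,0,0]' --grip_force 30

```text
time_s: 3.95
position: [0.4344, 0.0812, 0.0866]
eef_rot: [[0.971, 0.239, 0.002], [0.239, -0.971, -0.0], [0.002, 0.001, -1.0]]
ft_force: [0.5, 0.5, 4.3]
opening: 0.0146
grip_force: 29.4
```

move_arm --steps '[0,0,0,-0.15,0,0,0,0,0,0,-0.3,0,0,0,0,0,0,-0.5,0,0,0,0,0,0,-0.6,0,0,0,0,0,0,-0.6,0,0,0]'

```text
time_s: 4.58
position: [0.4331, 0.0812, 0.1947]
eef_rot: [[0.971, 0.239, -0.001], [0.239, -0.971, -0.0], [-0.001, -0.0, -1.0]]
ft_force: [1.1, -0.3, -0.6]
opening: 0.0147
grip_force: 29.3
```

move_arm --steps '[0,0,0,-0.6,0,0,0,0,0,0,-0.5,0,0,0,0,0,0,-0.2,0,0,0,0,0,0,0,0,0,0,0,0,0,0,0,0,0]'

```text
time_s: 5.2
position: [0.433, 0.0812, 0.257]
eef_rot: [[0.971, 0.239, -0.003], [0.239, -0.971, -0.0], [-0.003, -0.0, -1.0]]
ft_force: [-0.3, 0.3, 0.0]
opening: 0.0142
grip_force: 29.3
```

Run:
```python
from h import *
b=robot.snapshot("side")
cv2.imwrite("pics/lift.png",cv2.resize(b[60:260,180:340],None,fx=3,fy=3,interpolation=cv2.INTER_CUBIC)[:,:,::-1])
s=robot.sense();p=s["position"];print(p,s["opening"],s["grip_force"],s["ft_force"])
for dz in(.0,-.008,-.081): print(dz,(np.array(proj("side",p+[0,0,dz]))-[180,60])*3)
```

```text
[0.43300705 0.08114214 0.25681703] 0.014330313007478947 29.320010026945056 [0.44249064 0.38191873 0.11730675]
0.0 [212.08830577 184.21366228]
-0.008 [212.25719269 198.72640187]
-0.081 [213.7206421 324.4830926]
```

View pics/lift.png

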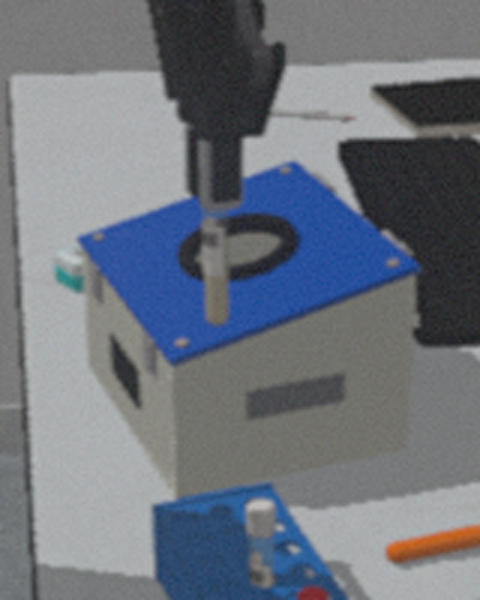

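The tube hangs upright in the grip, bottom at crop (217,324) against a predicted (214,324), and the white tube is still standing. Moving above the port.

move_arm --steps '[0,0.15,-0.3,0,0,0,0,0,0.25,-0.5,0,0,0,0,0,0.28,-0.6,0,0,0,0,0,0.28,-0.6,0,0,0,0,0,0.28,-0.6,0,0,0,0]'

```text
time_s: 5.88
position: [0.4625, 0.2244, 0.2575]
eef_rot: [[0.971, 0.24, -0.001], [0.24, -0.971, -0.0], [-0.001, -0.0, -1.0]]
ft_force: [0.4, -0.2, -1.0]
opening: 0.0143
grip_force: 29.3
```

move_arm --steps '[0,0.28,-0.6,0,0,0,0,0,0.22,-0.5,0,0,0,0,0,0.15,-0.31,0,0,0,0,0,0,0,0,0,0,0,0,0,0,0,0,0,0]'

```text
time_s: 6.5
position: [0.4773, 0.298, 0.2581]
eef_rot: [[0.971, 0.239, -0.0], [0.239, -0.971, -0.001], [-0.001, 0.001, -1.0]]
ft_force: [-0.1, 0.0, -0.4]
opening: 0.0143
grip_force: 29.3
```

Run:
```python
from h import *
b=robot.snapshot("side")
cv2.imwrite("pics/over.png",cv2.resize(b[50:210,190:350],None,fx=3.5,fy=3.5,interpolation=cv2.INTER_CUBIC)[:,:,::-1])
s=robot.sense();p=s["position"];print(p,s["opening"],s["grip_force"],s["eef_rot"])
for q in(p,p+[0,0,-.081],[.477,.299,.13]): print((np.array(proj("side",q))-[190,50])*3.5)
```

```text
[0.47738615 0.2977847  0.25834452] 0.014214948692446104 29.331151030678484 [[ 9.71112906e-01  2.38620457e-01  2.50120828e-05]
 [ 2.38620438e-01 -9.71112779e-01 -5.06849100e-04]
 [-9.66550105e-05  4.98176097e-04 -9.99999871e-01]]
[241.12585248  98.53555307]
[241.49928401 237.89532667]
[240.75505494 313.39669696]
```

View pics/over.png

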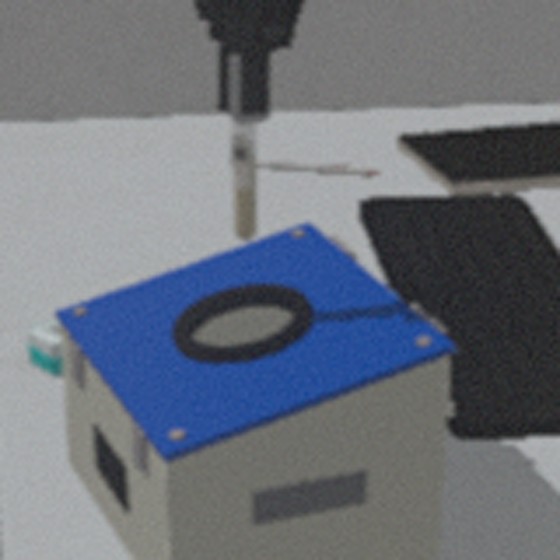

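The tube at crop x=245 is centred over the hole (about 190–296, centre 242), upright and 31 mm above the rim. Lowering 108 mm to TCP z 0.150, so the tips are at 0.142, above the rim, and the tube bottom at about 0.069.

move_arm --steps '[0,0,0,0.3,0,0,0,0,0,0,0.4,0,0,0,0,0,0,0.4,0,0,0,0,0,0,0.4,0,0,0,0,0,0,0.3,0,0,0]'

```text
time_s: 7.18
position: [0.4768, 0.2976, 0.1663]
eef_rot: [[0.971, 0.239, -0.002], [0.239, -0.971, -0.001], [-0.002, 0.001, -1.0]]
ft_force: [-0.0, -0.2, 0.5]
opening: 0.0145
grip_force: 29.3
```

move_arm --steps '[0,0,0,0.2,0,0,0,0,0,0,0.12,0,0,0,0,0,0,0.03,0,0,0,0,0,0,0,0,0,0,0,0,0,0,0,0,0]'

```text
time_s: 7.8
position: [0.4778, 0.2987, 0.1515]
eef_rot: [[0.971, 0.239, 0.001], [0.239, -0.971, 0.0], [0.001, -0.0, -1.0]]
ft_force: [-0.2, -0.3, -0.0]
opening: 0.0143
grip_force: 29.3
```

Run:
```python
from h import *
b=robot.snapshot("side")
cv2.imwrite("pics/in.png",cv2.resize(b[80:200,200:320],None,fx=4.5,fy=4.5,interpolation=cv2.INTER_CUBIC)[:,:,::-1])
s=robot.sense();print(s["position"],s["opening"],s["grip_force"],s["ft_force"])
```

```text
[0.47772426 0.29864184 0.15139928] 0.01401960904666792 29.331365656075832 [ 0.03298403 -0.57649119 -0.23577617]
```

View pics/in.png

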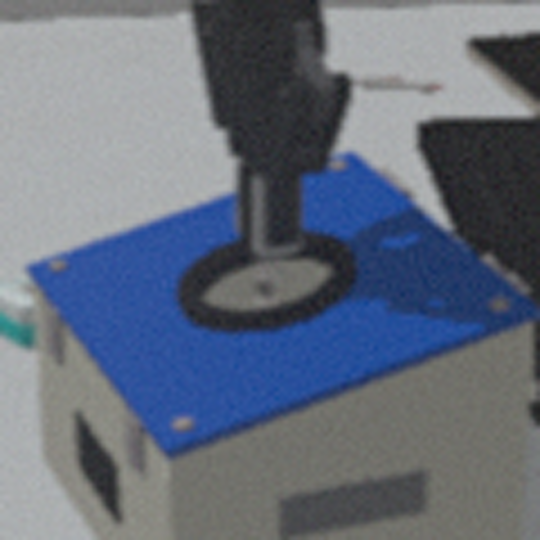

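The tube passes through the hole, with its mark visible at crop (265,290) near the hole centre and no contact force. Releasing, then raising.

move_arm --steps '[0.5,0,0,0,0,0,0,0.5,0,0,0,0,0,0,0.5,0,0,0,0,0,0,0.5,0,0,0,0,0,0,0.5,0,0,0,0,0,0]'

```text
time_s: 8.48
position: [0.4774, 0.2985, 0.1507]
eef_rot: [[0.971, 0.239, -0.0], [0.239, -0.971, -0.0], [-0.0, 0.0, -1.0]]
ft_force: [-0.2, -0.2, 0.1]
opening: 0.0428
grip_force: 0.0
```

move_arm --steps '[0.5,0,0,-0.4,0,0,0,0.5,0,0,-0.7,0,0,0,0.5,0,0,-0.8,0,0,0,0.5,0,0,-0.6,0,0,0,0.5,0,0,0,0,0,0]'

```text
time_s: 9.1
position: [0.4785, 0.299, 0.2793]
eef_rot: [[0.971, 0.239, 0.006], [0.239, -0.971, 0.003], [0.007, -0.001, -1.0]]
ft_force: [-0.7, 0.0, -1.2]
opening: 0.0425
grip_force: 0.0
```

Run:
```python
from h import *
b=robot.snapshot("side")
cv2.imwrite("pics/out.png",cv2.resize(b[80:330,190:370],None,fx=2.4,fy=2.4,interpolation=cv2.INTER_CUBIC)[:,:,::-1])
s=robot.sense();print(s["time_s"],s["position"],s["opening"],s["grip_force"],s["ft_force"])
```

```text
9.15 [0.47779619 0.29867242 0.27674299] 0.042809814014576106 0.0 [ 0.22913025 -0.54111555  0.74675263]
```

View pics/out.png

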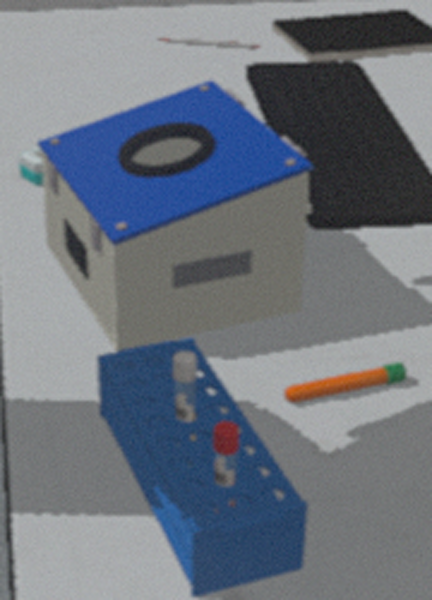

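The tube is gone from the gripper and nothing sticks out of the port at crop (167,150). White (184,365) and red (226,440) still stand in the rack, and the orange look-alike is untouched. I'll let it settle, then hand in.

move_arm --steps '[0.5,0,0,0,0,0,0,0.5,0,0,0,0,0,0,0.5,0,0,0,0,0,0,0.5,0,0,0,0,0,0,0.5,0,0,0,0,0,0]'

```text
time_s: 9.78
position: [0.4774, 0.2985, 0.2757]
eef_rot: [[0.971, 0.24, -0.0], [0.24, -0.971, -0.0], [-0.0, 0.0, -1.0]]
ft_force: [0.4, -0.2, -0.1]
opening: 0.0423
grip_force: 0.0
```

```bash
python3 -c "
from cell import robot
print(robot.close_job())"
```

```text
the job is handed in; nothing more can be done
None
```

The green-capped tube went into the chamber through the port with no contact seen at the rim, the white and red tubes still stand in the rack, and I handed the job in at about 9.8 s; the hand-in returned no verdict.

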